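Seat the test plug in the sprung bayonet socket and hold it

ROBOT

A 7-joint arm with a two-finger parallel gripper is mounted at the origin on the work surface. World frame = base frame: x ahead of the robot, y to its left, z up, the work surface at z = 0. Lengths are in mm, angles in rad, forces in N, time in s.
With the tool pointing down it reaches from about 350 to 900 mm from the base axis. Payload 8.1 kg.
Tool frame: the origin (TCP) lies midway between the tips of the shut fingers; the grasp point (between the pads) lies 19 mm behind it; z points along the fingers, y is the direction in which the jaws open and shut (so a half turn about z gives the same grasp; the last joint's range is limited). The gripper opens to 85 mm and grips with 20 to 120 N. Pads are 22 mm wide; open, the fingers measure 114 mm over their backs; the gripper's body (76 mm by 85 mm) begins 54 mm behind the grasp point. The pads swing forward as they close: fully open they stand 13 mm farther back than shut.
Start: joints at [1.191, 0.434, 0.025, 1.573, -0.012, 1.134, -0.075], TCP at [170.775, -601.23, 231.323] pointing down, gripper open.
Joint ranges: [-2.62, 2.62], [-0.44, 2.09], [-1.27, 1.32], [0.08, 2.57], [-1.32, 4.46], [0.12, 2], [-2.74, 2.74]. Speed limits (rad/s): [2.22, 2.22, 3.01, 3.01, 3.14, 3.14, 3.14].

INTERFACE

Orientations are given as a unit quaternion [x, y, z, w].
In Python, from station import robot, capture, camera_info gives the robot as it stands.
- The arm moves only by the shell command python3 -m crank 'ROWS' [FORCE]. ROWS is a JSON object of lists of equal length, an entry for each row: "xyz": the shift along the tool's x, y, z in mm, a list of three; "turn": the turn, a rotation vector about the tool's x, y, z in degrees, a list of three; "gripper": the closure in counts, from 0 (fully open) to 255 (shut). A call has 1 to 20 rows; each row is the pose to reach, as a shift and turn from the pose commanded when the call began, along the tool's axes at that moment; what a row does not reach only later rows make up. A row lasts 1/10 s, in which the tool goes at most 50 mm and 8.59 degrees, less where a joint would pass 70% of its speed; a pose out of reach is approached as far as the arm can. A call with a gripper value outside its range is refused whole. The fingers move at their own pace and stop on an object; FORCE is the grip in N (left out, the last holds). Time passes only in rows, so rows that repeat a pose let the fingers close. It gives the time, the measured TCP pose, the force and the opening at its end, in the units of the state.
- robot.observe(): the state, without advancing time (a new reading comes with each control period).
- capture(name): name is "scene" or "top" or "wrist"; returns the picture (400x640x3 uint8, red, green, blue); there is no depth.
- camera_info(name): a dict with "fx", "fy", "cx", "cy" (pixels), "xyz" and "rotation" of the camera in the world. Camera axes: x right, y up, looking along -z (the intrinsics and any distortion apply to the point x, -y, -z); pixel columns grow to the right and rows downward; lengths in mm; the calibration is good to about 2 mm. A picture is of the moment at which its call begins: read the wrist's pose just before it. camera_info takes no time and is no camera call; for the wrist camera it gives the pose at the moment of the call.
- robot.sign_off(): hands the job in, once; it reports no verdict.
The state is a dict: "clock": time; "joint_positions": joint angles; "dq": joint speeds; "joint_torque": joint torques, N m; "eef_pos": TCP position; "orientation": TCP orientation; "force": force on the tool from outside, world axes, zero at the start; "torque": the same for the moment, N m; "width": finger opening in mm.
Only numpy, scipy, OpenCV 4.12 (cv2) and the standard library are available. Lean on these libraries where they do the work, as an engineer would, in place of code of your own. Each camera call takes 0.05 s, during which the arm holds its last target.

TASK

Take the orange-winged test plug out of the pink foam tray, stand it in the tester's bayonet socket with its lugs in the two entry notches, push it down against the spring, and only then twist it a quarter turn clockwise (seen from above) until it stops. Finish while still gripping it, holding it pushed in and fully turned; do not let go. Leave the two camera modules and the hand scanner where they are.

Things in the scene. Friction and masses are not known exactly. Their poses are not given: they have to be found in the camera images.
- plug_center (a point): Test plug, centre: on its axis, 35 mm above its underside. Plug 70 mm tall, about 0.12 kg, upright in one of the tray's pockets. Black round barrel 36 mm across, 34 mm tall; on it an orange wing grip 44 mm long (along x), 20 mm thick (along y), from 34 to 70 mm above the underside. z is up; half a turn about z looks and works the same.
- plug_foot (a point): Centre of the plug's flat underside, same axes. Here two steel lugs stick out of the barrel along +x and -x, under the wing's ends: 9 mm wide, 6 mm high (the lowest 6 mm of the plug), 54 mm over both tips.
- tester: Low white tester, 180 mm (x) by 200 mm (y) by 30 mm tall, fixed to the bench; origin at the centre of its underside. The bayonet socket stands on its middle: an aluminium collar 80 mm across, its rim 70 mm above the bench.
- socket_mouth (a point): Centre of the socket's mouth at rim height, axes as the tester, z up. Round hole 41 mm across in a steel lip 6 mm thick, with two entry notches 20 mm wide along +x and -x, out to 31 mm from the axis (orange marks). The lugs end up a quarter turn clockwise from above, along y (green marks).
- press (a joint): How far the socket's black spring plate is pushed down, m: 0 free (its top 7 mm below the rim), 0.008 at the bottom. The plug's underside lands on it; over 5 mm of push frees the lugs to turn under the lip, and afterwards the lip keeps it near 0.005 at least. Spring: 3.6 N at first, 6.6 N at 5 mm, 8.4 N at 8 mm.
- twist (a joint): Turn of the spring plate, clockwise from above, rad: 0 free, 1.48 at its stop. In each notch a brass dog on the plate, 5 mm tall, 7 to 10 mm to the clockwise side of the notch's middle, is driven by the lug, after about 0.1 rad of play: so the stop comes after a quarter turn of the plug. Torsion spring: 0.03 N m at first, 0.15 at the stop.
- tray: Pink foam tray, 100 mm (x) by 290 mm (y), fixed; origin at the centre of its underside. Three pockets in a row along y, 95 mm apart, with floors 8 mm and walls 20 mm above the bench. One holds the plug, the other two the camera modules.
- module_a_center (a point): Centre of a black camera module, 46 by 46 by 32 mm, in a tray pocket: leave it alone.
- module_b_center (a point): Centre of the other camera module, the same size: leave it alone.
- scanner_center (a point): Dark hand scanner lying on the bench between the tray and the tester, about 180 by 52 mm and 36 mm tall; the point is near its middle, 18 mm up: leave it alone.
Not all that is in view belongs to the job. What is shaped like the part that bears plug_center but blue is not meant.

How it is judged:
By the outcome, as a careful person would: the job done as asked, in the order asked, and still so for the second after the job is handed in, while the arm keeps its last pose, push and grip.
It also fails if it takes over 45 s, if anything falls off the work surface, if the arm or the gripper's body presses on something with over 40 N, if the wrist force passes 120 N, or if a joint passes its speed limit or range.

## Working session

There is one attempt and no reset: what is moved stays moved. The work goes in short steps, Python scripts to look and compute and a shell command to move; the robot and the scene stay as the last step left them, time stands still between calls to the robot, and variables do not carry over. Pictures are saved under pics/ and viewed, and the job is handed in when it is done.

```bash
ls; mkdir -p pics; python3 - <<'E'
from station import robot,capture,camera_info
import cv2
print(robot.observe())
for n in("scene","top","wrist"):
    print(n,camera_info(n)); cv2.imwrite(f"pics/{n}0.png",capture(n)[:,:,::-1])
E
```

```text
pics
{'clock': 0.0, 'joint_positions': array([ 1.19140425,  0.43523869,  0.0250048 ,  1.5741458 , -0.01158665,
        1.13400307, -0.07509033]), 'dq': array([-2.38496334e-04,  1.12352312e-04,  2.29369239e-04, -4.39833256e-04,
       -9.77481303e-04, -2.47551059e-05, -2.14909943e-03]), 'joint_torque': array([ 2.89992186e-04, -6.70459843e+01,  1.02504596e+00, -3.16216457e+01,
        1.54284365e-02,  1.22357084e-02,  1.92422914e-05]), 'eef_pos': array([ 170.56966004, -600.72015498,  230.49775985]), 'orientation': array([ 9.90443990e-01,  1.37913092e-01, -1.99668944e-04, -8.00536979e-04]), 'force': array([-0.49849972, -0.21487851,  0.15442484]), 'torque': array([-0.01148894, -0.00167101, -0.00878535]), 'width': 85.080766687307}
scene {'fx': 447.95476550945074, 'fy': 447.95476550945074, 'cx': 323.242650719524, 'cy': 198.76568944012985, 'xyz': array([1217.7009145 , -118.31351878,  691.2489716 ]), 'rotation': array([0.33963185, 0.26396113, 0.55638756, 0.71092026])}
top {'fx': 368.9792154022266, 'fy': 368.9792154022266, 'cx': 322.3569721869391, 'cy': 199.99593284304967, 'xyz': array([429.82178827,  56.39033545, 886.13511911]), 'rotation': array([ 0.03811925, -0.05333508, -0.70546127,  0.70571006])}
wrist {'fx': 311.1564084774184, 'fy': 311.1564084774184, 'cx': 320.23129221362126, 'cy': 195.65961569864447, 'xyz': array([ 240.99753022, -582.01917992,  373.61258156]), 'rotation': array([-0.11464898,  0.08747478, -0.59634776,  0.78966647])}
```

View pics/scene0.png

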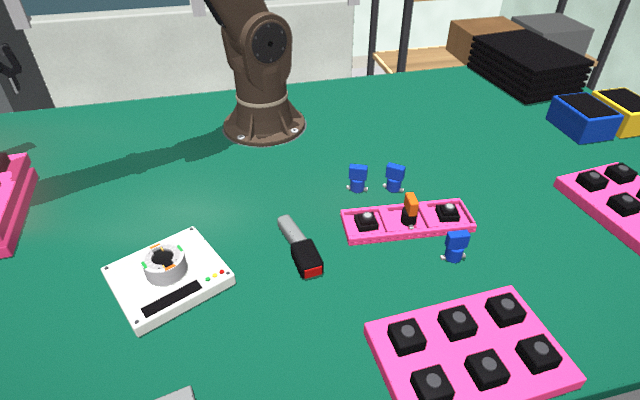

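View pics/top0.png

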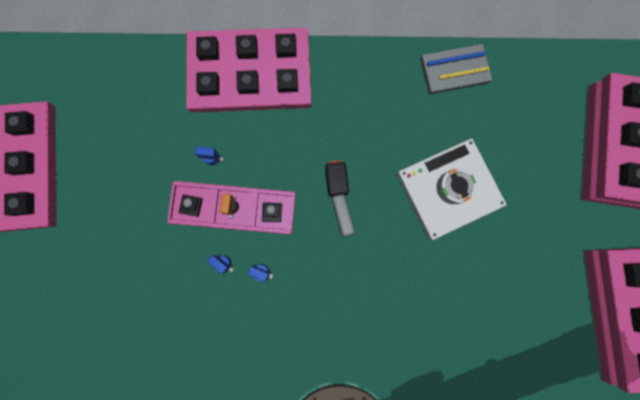

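View pics/wrist0.png

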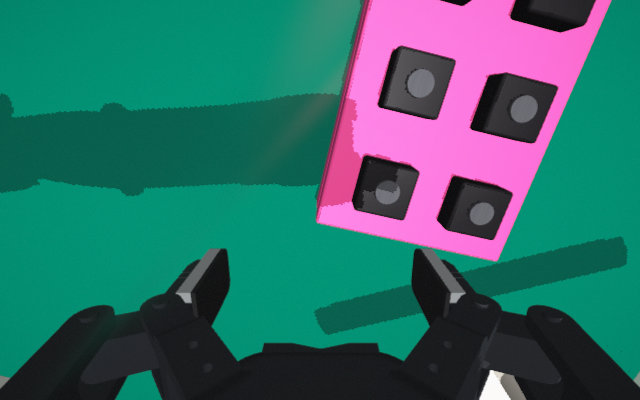

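The top view shows one orange-winged plug in the tray's middle pocket (228,204). Three blue look-alikes stand on the bench at (208,155), (220,263) and (260,272). The tester is at (453,188) and the scanner at (340,197). Only the orange one, in the pink tray, fits the description. I'll enlarge it to confirm.

```bash
cat > h.py <<'E'
import numpy as np, cv2
from scipy.spatial.transform import Rotation as R
from station import robot,capture,camera_info
def ray(ci,u,v):
    d=np.array([(u-ci["cx"])/ci["fx"],-(v-ci["cy"])/ci["fy"],-1.0])
    return np.array(ci["xyz"]),R.from_quat(ci["rotation"]).apply(d)
def atz(ci,u,v,z):
    o,d=ray(ci,u,v); return o+d*(z-o[2])/d[2]
def proj(ci,p):
    c=R.from_quat(ci["rotation"]).inv().apply(np.asarray(p,float)-ci["xyz"])
    return np.array([ci["cx"]-ci["fx"]*c[...,0]/c[...,2],ci["cy"]+ci["fy"]*c[...,1]/c[...,2]]).T
def crop(img,u0,v0,w,h,s,name):
    c=cv2.resize(img[v0:v0+h,u0:u0+w,::-1],None,fx=s,fy=s,interpolation=cv2.INTER_CUBIC); cv2.imwrite("pics/"+name,c)
E
python3 - <<'E'
import cv2
from h import *
t=cv2.imread("pics/top0.png")[:,:,::-1];s=cv2.imread("pics/scene0.png")[:,:,::-1]
crop(t,160,175,140,65,5,"ttray.png");crop(t,390,130,125,115,5,"ttest.png")
crop(s,335,180,145,70,5,"stray.png")
crop(s,95,220,145,115,5,"stest.png")
E
```

```text
(no output)
```

View pics/ttray.png

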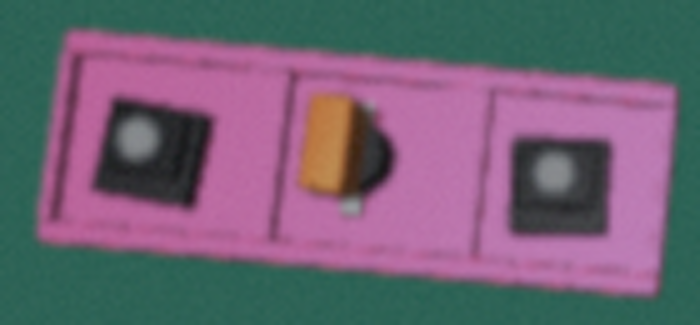

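View pics/ttest.png

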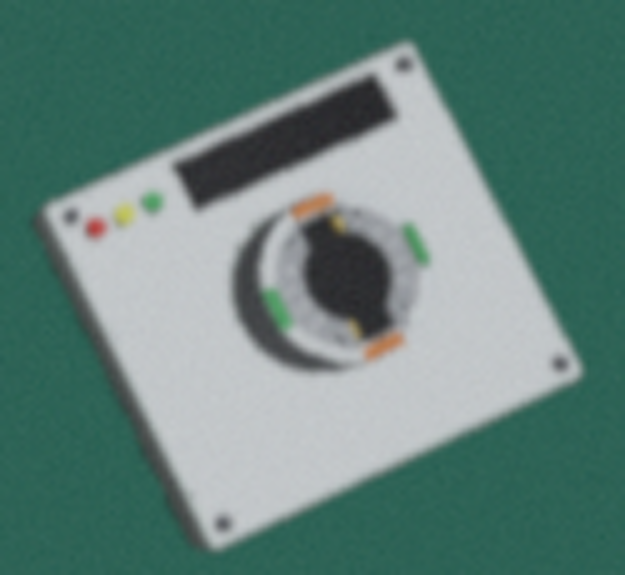

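View pics/stray.png

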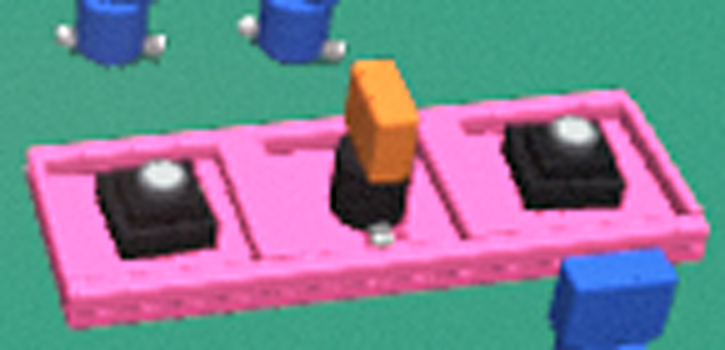

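View pics/stest.png

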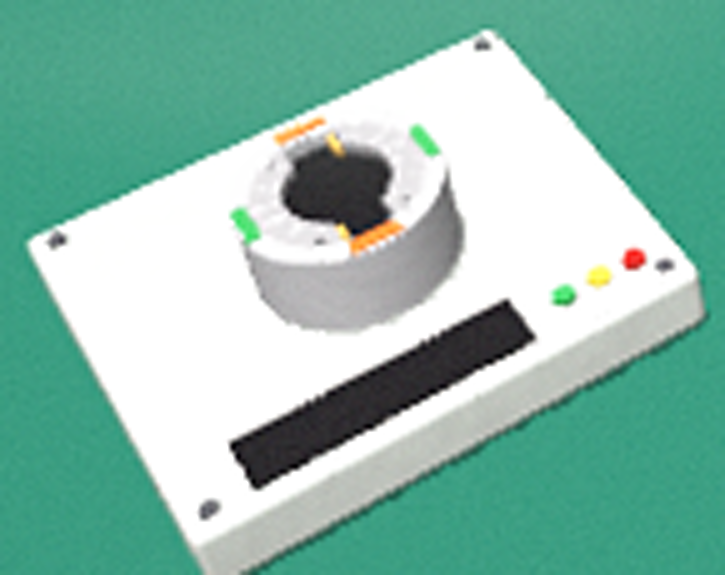

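The crop confirms it: orange wing over a black barrel with steel lugs, upright in the middle pocket. Now I'll measure from both views.

```bash
python3 - <<'E'
from h import *
T=camera_info("top");S=camera_info("scene")
def f(ci,u0,v0,pts,z):
    return np.array([atz(ci,u0+(x+.5)/5-.5,v0+(y+.5)/5-.5,z)[:2] for x,y in pts]).round(1)
a=f(T,160,175,[(312,93),(352,97),(340,194),(301,187)],78);print("wing top T",a,a.mean(0))
a=f(S,335,180,[(350,62),(392,61),(417,120),(374,128)],78);print("wing S",a,a.mean(0))
print("lugs T",f(T,160,175,[(372,106),(351,208)],11))
print("lug S",f(S,335,180,[(380,236)],11))
for n,c,u,v,o,g in(("T",T,390,130,[(312,206),(384,346)],[(417,244),(278,309)]),("S",S,95,220,[(300,131),(376,238)],[(425,140),(245,225)])):
    o=f(c,u,v,o,70);g=f(c,u,v,g,70);print(n,o,g,o.mean(0),g.mean(0),"xdir",np.degrees(np.arctan2(*(o[0]-o[1])[::-1])),"ydir",np.degrees(np.arctan2(*(g[0]-g[1])[::-1])),np.linalg.norm(o[0]-o[1]),np.linalg.norm(g[0]-g[1]))
print("modules T",f(T,160,175,[(140,138),(553,172)],44),"tray",f(T,160,175,[(70,32),(675,88),(655,292),(40,240)],20))
print("scanner T",[atz(T,u,v,36)[:2].round() for u,v in((328,163),(345,163),(350,234))])
s=robot.observe();print(R.from_quat(s["orientation"]).as_matrix().round(3))
W=camera_info("wrist")
Rt=R.from_quat(s["orientation"]);print("cam in tool",Rt.inv().apply(W["xyz"]-s["eef_pos"]),(Rt.inv()*R.from_quat(W["rotation"])).as_matrix().round(3))
E
```

```text
wing top T [[549.7 259.9]
 [548.  242.3]
 [505.1 246.2]
 [508.2 263.3]] [527.75  252.925]
wing S [[504.3 246.7]
 [508.1 265.1]
 [548.9 259.4]
 [549.5 239.4]] [527.7  252.65]
lugs T [[553.5 248.1]
 [504.7 256.5]]
lug S [[547.7 251.9]]
T [[ 603.5 -255.9]
 [ 539.4 -285.6]] [[ 586.1 -303.1]
 [ 556.1 -238.3]] [ 571.45 -270.75] [ 571.1 -270.7] xdir 24.86010706044764 ydir -65.15761089454482 70.64630209713742 71.40756262469685
S [[ 537.6 -285.7]
 [ 602.2 -256. ]] [[ 554.3 -238.5]
 [ 583.9 -303.4]] [ 569.9  -270.85] [ 569.1  -270.95] xdir -155.30928340668012 ydir 114.51707848762801 71.10028129339575 71.33140963138187
modules T [[533.8 345.8]
 [518.5 157.5]] tray [[587.2 389.2]
 [561.1 103.4]
 [464.7 111.9]
 [488.9 398.1]]
scanner T [array([628.,  25.]), array([629., -15.]), array([462., -26.])]
[[ 0.962  0.273 -0.   ]
 [ 0.273 -0.962  0.001]
 [-0.    -0.001 -1.   ]]
cam in tool [  72.81437132    0.95888997 -143.04652024] [[ 0.     0.958  0.285]
 [ 1.    -0.    -0.   ]
 [-0.     0.285 -0.958]]
```

Plug is at about (528,253) with x-axis about -5°. The socket is at about (570.5,-271) with x-axis +24.8°. Both views agree within 2 mm and the mark spacings are consistent. First I'll move over the tester for a close wrist view.

```bash
python3 -m crank '{"xyz":[[50,-21,3],[100,-42,6],[150,-63,10],[200,-84,13],[250,-105,16],[300,-126,20],[350,-147,23],[400,-168,26],[440,-185,30],[460,-193,30],[460,-193,30],[460,-193,30],[460,-193,30],[460,-193,30]],"turn":[[0,0,-1],[0,0,-2],[0,0,-3],[0,0,-4],[0,0,-5],[0,0,-6],[0,0,-7],[0,0,-8],[0,0,-9],[0,0,-9],[0,0,-9],[0,0,-9],[0,0,-9],[0,0,-9]],"gripper":[0,0,0,0,0,0,0,0,0,0,0,0,0,0]}' 80; python3 - <<'E'
from h import *
s=robot.observe();W=camera_info("wrist");i=capture("wrist");cv2.imwrite("pics/w1.png",i[:,:,::-1])
print(s["clock"],s["joint_positions"].round(2),s["eef_pos"],np.degrees(R.from_quat(s["orientation"]).as_euler("xyz")))
import json;json.dump({k:(v.tolist() if hasattr(v,"tolist") else v) for k,v in W.items()},open("w1.json","w"));print(W)
E
```

```text
clock: 1.55
eef_pos: [559.3, -291.6, 201.3]
orientation: [0.977, 0.214, -0.0, 0.0]
force: [0.3, 1.2, 0.7]
width: 85.4
1.55 [ 0.49  0.48 -0.14  1.59  0.07  1.09 -0.81] [ 559.26484214 -291.60360272  201.34399613] [1.79975208e+02 5.03484883e-02 2.47038901e+01]
{'fx': 311.1564084774184, 'fy': 311.1564084774184, 'cx': 320.23129221362126, 'cy': 195.65961569864447, 'xyz': array([ 625.77680127, -262.0152286 ,  344.30095259]), 'rotation': array([-0.1218643 ,  0.07778366, -0.5337539 ,  0.83319   ])}
```

View pics/w1.png

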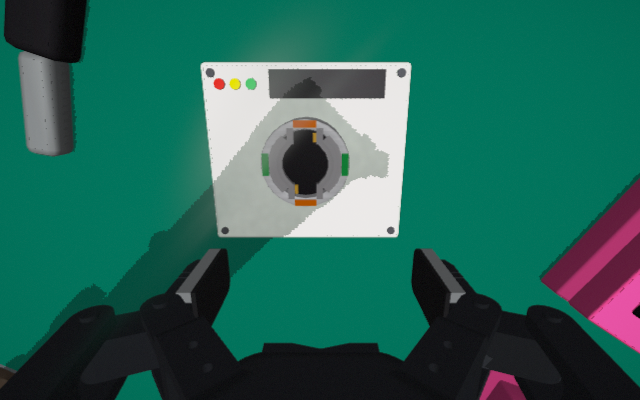

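The socket shows clearly: orange marks at (305,124) and (305,202), green at (265,165) and (345,165), brass dogs at (315,137) and (296,189). I'll enlarge it.

```bash
python3 - <<'E'
from h import *
crop(cv2.imread("pics/w1.png")[:,:,::-1],245,105,120,115,5,"w1c.png")
E
```

```text
(no output)
```

View pics/w1c.png

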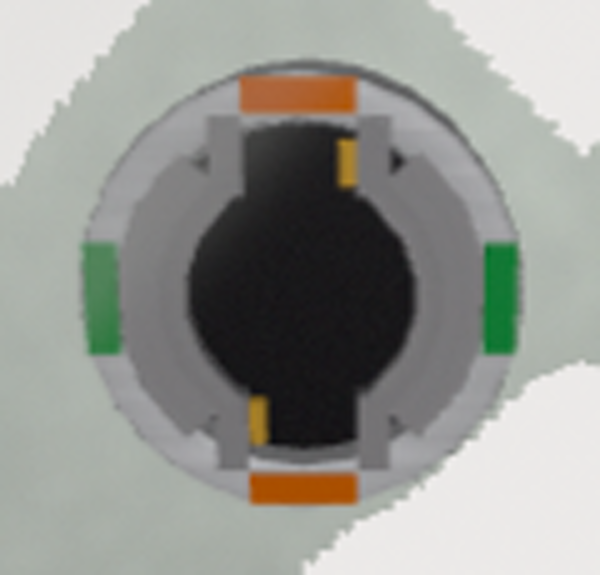

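```bash
python3 - <<'E'
from h import *
import json
W=json.load(open("w1.json"))
P=[(299,95),(304,489),(101,298),(500,298)]
p=np.array([atz(W,245+(x+.5)/5-.5,105+(y+.5)/5-.5,70)[:2] for x,y in P]);print(p,p[:2].mean(0),p[2:].mean(0),np.degrees(np.arctan2(*(p[0]-p[1])[::-1])),np.degrees(np.arctan2(*(p[2]-p[3])[::-1])),np.linalg.norm(p[0]-p[1]))
E
python3 -m crank '{"xyz":[[18,-46,0],[36,-92,0],[54,-138,0],[72,-184,0],[90,-230,0],[109,-277,0],[127,-323,0],[145,-369,0],[163,-415,0],[181,-461,0],[200,-508,0],[200,-508,0],[200,-508,0],[200,-508,0],[200,-508,0],[200,-508,0]],"turn":[[0,0,3],[0,0,6],[0,0,9],[0,0,12],[0,0,15],[0,0,18],[0,0,21],[0,0,24],[0,0,27],[0,0,30],[0,0,30],[0,0,30],[0,0,30],[0,0,30],[0,0,30],[0,0,30]],"gripper":[0,0,0,0,0,0,0,0,0,0,0,0,0,0,0,0]}' 80; python3 - <<'E'
from h import *
s=robot.observe();W=camera_info("wrist");i=capture("wrist");cv2.imwrite("pics/w2.png",i[:,:,::-1])
print(s["clock"],s["joint_positions"].round(2),s["eef_pos"],np.degrees(R.from_quat(s["orientation"]).as_euler("xyz")))
import json;json.dump({k:(v.tolist() if hasattr(v,"tolist") else v) for k,v in W.items()},open("w2.json","w"))
E
```

```text
[[ 604.52034048 -256.94581078]
 [ 539.77330702 -286.62535101]
 [ 557.37355487 -239.15239135]
 [ 587.16329237 -303.8892527 ]] [ 572.14682375 -271.7855809 ] [ 572.26842362 -271.52082202] 24.62635575758146 114.71030530063163 71.22537083451157
clock: 3.2
eef_pos: [529.0, 253.4, 201.4]
orientation: [0.999, -0.046, 0.0, 0.0]
force: [0.2, -0.1, 0.3]
width: 85.4
3.2 [-0.4   0.41 -0.19  1.7   0.09  1.04 -2.28] [529.03793441 253.42967142 201.44963061] [ 1.79977003e+02 -1.96701900e-02 -5.28799782e+00]
```

View pics/w2.png

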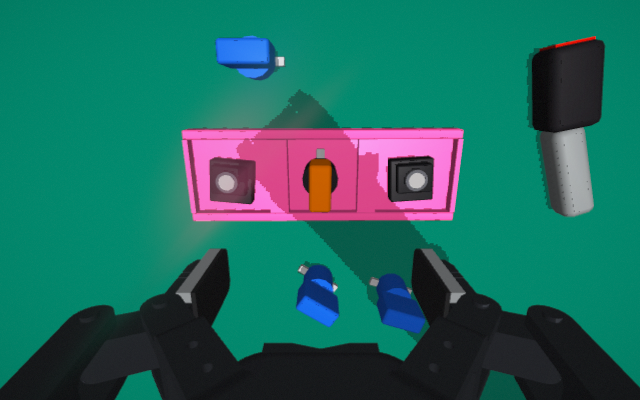

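The wrist view shows the orange plug in the middle pocket, wing at (320,185) and a lug at (320,154), with modules either side at (232,181) and (411,179).

```bash
python3 - <<'E'
from h import *
crop(cv2.imread("pics/w2.png")[:,:,::-1],270,135,100,90,6,"w2c.png")
E
```

```text
(no output)
```

View pics/w2c.png

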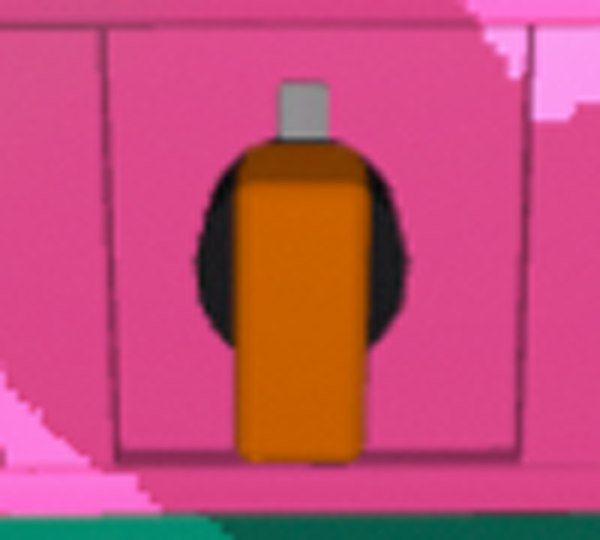

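```bash
python3 - <<'E'
from h import *
import json
W=json.load(open("w2.json"))
q=lambda pts,z:np.array([atz(W,270+(x+.5)/6-.5,135+(y+.5)/6-.5,z)[:2] for x,y in pts])
c=q([(235,180),(370,180),(364,461),(237,461)],78);print(c.round(1),c.mean(0))
d=(c[0]+c[1]-c[2]-c[3])/2;print(np.linalg.norm(d),np.degrees(np.arctan2(d[1],d[0])))
l=q([(304,82)],14)[0];v=l-c.mean(0);print("lug tip",l,np.linalg.norm(v),np.degrees(np.arctan2(v[1],v[0])))
E
```

```text
[[551.8 260.4]
 [550.  241. ]
 [507.2 245.4]
 [508.9 264.5]] [529.46543086 252.82091403]
43.04257857776912 -5.693734837405056
lug tip [556.10489271 249.96130225] 26.792504679485184 -6.126951148812285
```

```bash
python3 -m crank '{"xyz":[[0.2,0.6,30],[0.2,0.6,65],[0.2,0.6,100],[0.2,0.6,125],[0.2,0.6,143],[0.2,0.6,154],[0.2,0.6,154],[0.2,0.6,154],[0.2,0.6,154]],"turn":[[0,0,0.5],[0,0,0.5],[0,0,0.5],[0,0,0.5],[0,0,0.5],[0,0,0.5],[0,0,0.5],[0,0,0.5],[0,0,0.5]],"gripper":[0,0,0,0,0,0,0,0,0]}' 80; python3 - <<'E'
from h import *
s=robot.observe();i=capture("wrist");cv2.imwrite("pics/w3.png",i[:,:,::-1]);print(s["eef_pos"],s["force"])
E
```

```text
clock: 4.15
eef_pos: [529.4, 254.9, 48.5]
orientation: [0.999, -0.049, 0.001, -0.0]
force: [-0.1, 0.2, 0.3]
width: 85.5
[529.43019349 254.86091685  48.46862159] [-0.07742454  0.15987523  0.25564595]
```

View pics/w3.png

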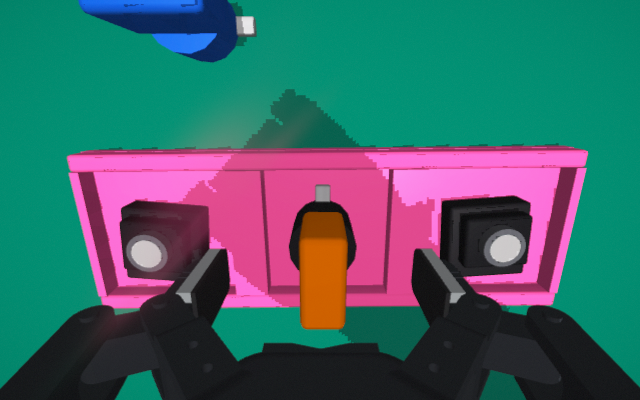

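The plug sits between the fingers, offset about 1–2 mm toward tool +y: wing centre column 322.5, finger centre 320. I'll correct that and close.

```bash
python3 -m crank '{"xyz":[[0,1.5,1],[0,1.5,1],[0,1.5,1],[0,1.5,1],[0,1.5,1],[0,1.5,1],[0,1.5,1],[0,1.5,1],[0,1.5,1],[0,1.5,1],[0,1.5,1],[0,1.5,1]],"turn":[[0,0,0],[0,0,0],[0,0,0],[0,0,0],[0,0,0],[0,0,0],[0,0,0],[0,0,0],[0,0,0],[0,0,0],[0,0,0],[0,0,0]],"gripper":[0,120,255,255,255,255,255,255,255,255,255,255]}' 80; python3 - <<'E'
from h import *
s=robot.observe();i=capture("wrist");cv2.imwrite("pics/w4.png",i[:,:,::-1]);print(s["eef_pos"],s["force"],s["torque"],s["width"])
E
```

```text
clock: 5.4
eef_pos: [528.5, 253.1, 46.3]
orientation: [0.999, -0.049, 0.0, -0.0]
force: [-0.1, 0.8, 1.5]
width: 18.9
[528.52999722 253.06795176  46.32694697] [-0.14247627  0.84437992  1.49440871] [0.09498784 0.01149566 0.0104614 ] 18.889506168303807
```

View pics/w4.png

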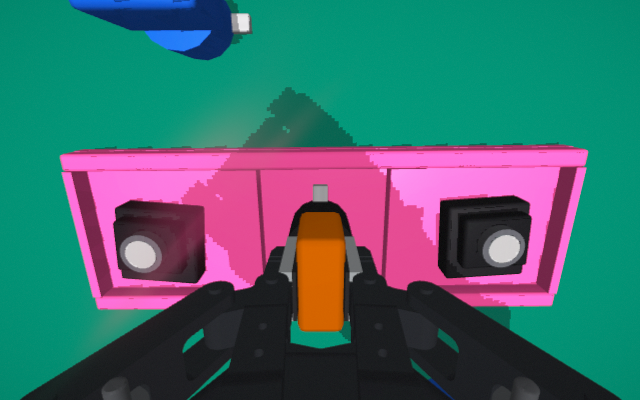

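Gripped, width 18.9 mm. Lifting straight up.

```bash
python3 -m crank '{"xyz":[[0,0,-10],[0,0,-30],[0,0,-60],[0,0,-90],[0,0,-115],[0,0,-130],[0,0,-130],[0,0,-130],[0,0,-130]],"turn":[[0,0,0],[0,0,0],[0,0,0],[0,0,0],[0,0,0],[0,0,0],[0,0,0],[0,0,0],[0,0,0]],"gripper":[255,255,255,255,255,255,255,255,255]}' 80; python3 - <<'E'
from h import *
for k in range(3):
    s=robot.observe();i=capture("wrist");print(s["eef_pos"],s["force"],s["width"],np.degrees(R.from_quat(s["orientation"]).as_euler("xyz")))
cv2.imwrite("pics/w5.png",i[:,:,::-1])
E
```

```text
clock: 6.35
eef_pos: [527.8, 252.5, 175.2]
orientation: [0.999, -0.049, -0.001, 0.001]
force: [0.7, -0.7, -1.0]
width: 19.0
[527.82876114 252.47910615 175.16942357] [ 0.73697859 -0.66760423 -1.01338558] 18.96254041470899 [ 1.79926512e+02  9.02819261e-02 -5.64696310e+00]
[527.82745193 252.50947475 175.06414997] [-0.06709828 -0.11032987 -0.90286148] 18.938737810584076 [ 1.79924407e+02  1.02133015e-01 -5.64841171e+00]
[527.87238603 252.59211361 175.10821389] [-0.36804325  1.06019554 -1.84350855] 19.014040307750385 [ 1.79926519e+02  9.98930294e-02 -5.64182398e+00]
```

View pics/w5.png

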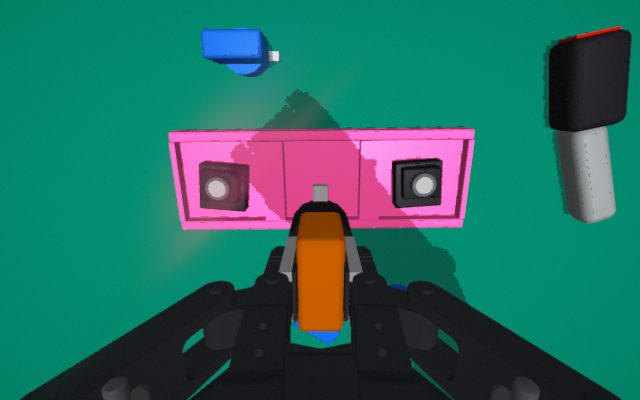

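Lifted cleanly. The modules haven't moved and the pocket is empty. Next: carry to about 20 mm above the rim over the socket, with yaw at +27° (a couple of degrees counter-clockwise, away from the dogs).

```bash
python3 - <<'E'
from h import *
crop(cv2.imread("pics/w5.png")[:,:,::-1],260,165,120,110,6,"w5c.png")
s=robot.observe();Rt=R.from_quat(s["orientation"]);t=[571.5,-271.3,s["eef_pos"][2]]
print(Rt.inv().apply(np.array(t)-s["eef_pos"]),np.degrees(Rt.as_euler("xyz")))
E
```

```text
[9.48104741e+01 5.17161810e+02 4.14442233e-01] [ 1.79937948e+02  8.80207354e-02 -5.64378683e+00]
```

View pics/w5c.png

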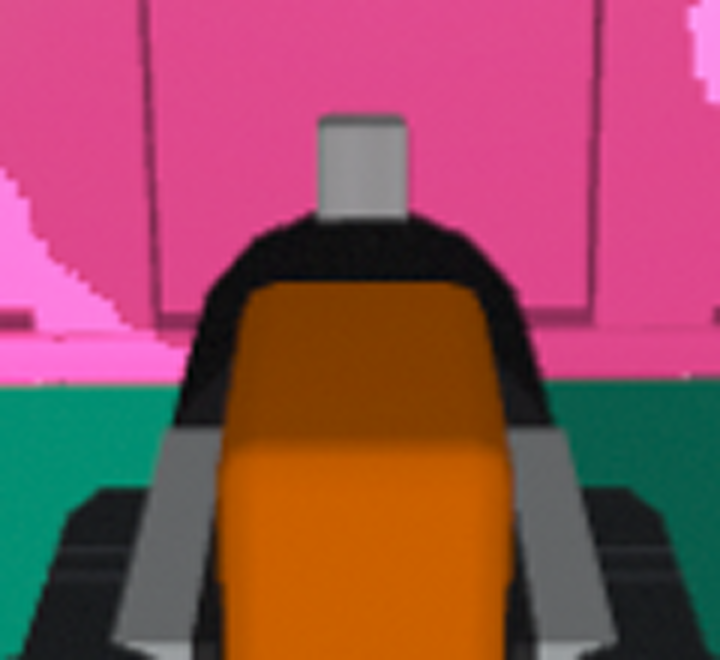

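```bash
python3 - <<'E'
from h import *
s=robot.observe();W=camera_info("wrist");Rt=R.from_quat(s["orientation"])
o,d=ray(W,260+363/6-.4,165+122/6-.4);o=Rt.inv().apply(o-s["eef_pos"]);d=Rt.inv().apply(d)
p=o+d*(32.3-o[2])/d[2];print("lug tip in tool",p,"axis x",p[0]-27)
E
python3 -m crank '{"xyz":[[6,35,0],[15,80,0],[24,128,0],[33,176,0],[42,224,0],[50,272,0],[59,320,0],[68,368,0],[77,416,5],[85,464,10],[92,500,20],[95,517,35],[95,517,45],[95,517,45],[95,517,45],[95,517,45]],"turn":[[0,0,-2],[0,0,-5],[0,0,-8],[0,0,-11],[0,0,-14],[0,0,-17],[0,0,-20],[0,0,-23],[0,0,-26],[0,0,-29],[0,0,-32],[0,0,-32.6],[0,0,-32.6],[0,0,-32.6],[0,0,-32.6],[0,0,-32.6]],"gripper":[255,255,255,255,255,255,255,255,255,255,255,255,255,255,255,255]}' 80; python3 - <<'E'
from h import *
import json
s=robot.observe();W=camera_info("wrist");i=capture("wrist");cv2.imwrite("pics/w6.png",i[:,:,::-1]);crop(i,240,90,160,150,5,"w6c.png")
print(s["eef_pos"],s["force"],s["width"],np.degrees(R.from_quat(s["orientation"]).as_euler("xyz")),s["joint_positions"].round(2))
json.dump({k:(v.tolist() if hasattr(v,"tolist") else v) for k,v in W.items()},open("w6.json","w"))
E
```

```text
lug tip in tool [27.46829676  0.75427577 32.3       ] axis x 0.4682967623387384
clock: 8.1
eef_pos: [572.9, -269.3, 132.1]
orientation: [0.972, 0.234, 0.001, 0.0]
force: [0.5, 1.0, -0.8]
width: 18.7
[ 572.9439858  -269.26812518  132.06595684] [ 0.51286725  1.00456965 -0.77930658] 18.66659228345003 [ 1.79985380e+02 -5.80301147e-02  2.70736851e+01] [ 0.48  0.55 -0.19  1.65  0.12  0.95 -0.85]
```

View pics/w6c.png

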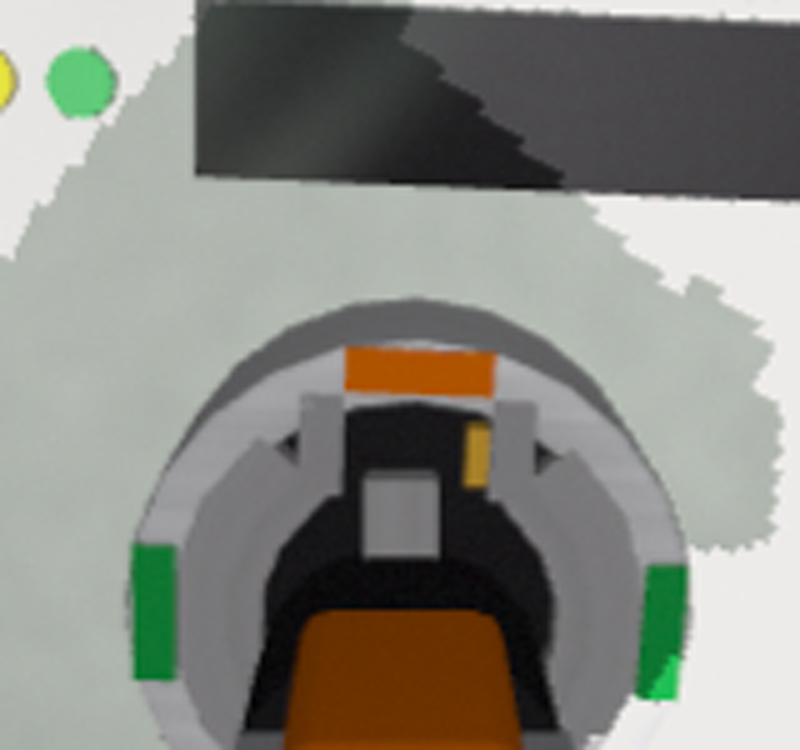

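```bash
python3 - <<'E'
from h import *
import json
W=json.load(open("w6.json"));s=robot.observe();Rt=R.from_quat(s["orientation"])
q=lambda x,y,z:atz(W,240+(x+.5)/5-.5,90+(y+.5)/5-.5,z)
g=[q(154,612,70),q(663,632,70)];o=q(420,372,70);c=(g[0]+g[1])/2
print("socket",c,"r",np.linalg.norm(o-c),np.linalg.norm(g[0]-g[1]),"yaw g",np.degrees(np.arctan2(*(g[0]-g[1])[:2][::-1]))-90,"o",np.degrees(np.arctan2(*(o-c)[:2][::-1])))
tip=q(401,477,s["eef_pos"][2]-32.3);ti=Rt.inv().apply(tip-s["eef_pos"]);print("tip tool",ti)
print("socket in tool",Rt.inv().apply(c-s["eef_pos"]), "plug axis tool x",ti[0]-27,"y",ti[1])
E
```

```text
socket [ 572.22092512 -271.71456238   70.        ] r 35.463622635523606 71.3147186426524 yaw g 24.691278624384466 o 24.775838699888286
tip tool [27.0542778   0.48553432 32.32853274]
socket in tool [-1.69058991  1.5596276  62.15992537] plug axis tool x 0.05427779974068869 y 0.48553431730885316
```

```bash
python3 -m crank '{"xyz":[[-1.9,1.1,4],[-1.9,1.1,8],[-1.9,1.1,12],[-1.9,1.1,16],[-1.9,1.1,18],[-1.9,1.1,18],[-1.9,1.1,18],[-1.9,1.1,18]],"turn":[[0,0,0],[0,0,0],[0,0,0],[0,0,0],[0,0,0],[0,0,0],[0,0,0],[0,0,0]],"gripper":[255,255,255,255,255,255,255,255]}' 80; python3 - <<'E'
from h import *
import json
s=robot.observe();W=camera_info("wrist");i=capture("wrist");cv2.imwrite("pics/w7.png",i[:,:,::-1]);crop(i,240,90,160,150,5,"w7c.png")
print(s["eef_pos"],s["force"],s["width"],np.degrees(R.from_quat(s["orientation"]).as_euler("xyz")))
json.dump({k:(v.tolist() if hasattr(v,"tolist") else v) for k,v in W.items()},open("w7.json","w"))
E
```

```text
clock: 8.95
eef_pos: [571.1, -272.7, 113.5]
orientation: [0.972, 0.233, 0.0, 0.0]
force: [0.5, 0.2, -1.0]
width: 18.6
[ 571.12675213 -272.7151421   113.47824026] [ 0.48509262  0.21212953 -0.98659231] 18.644892660096836 [ 1.79985663e+02 -1.34789294e-02  2.69516060e+01]
```

View pics/w7c.png

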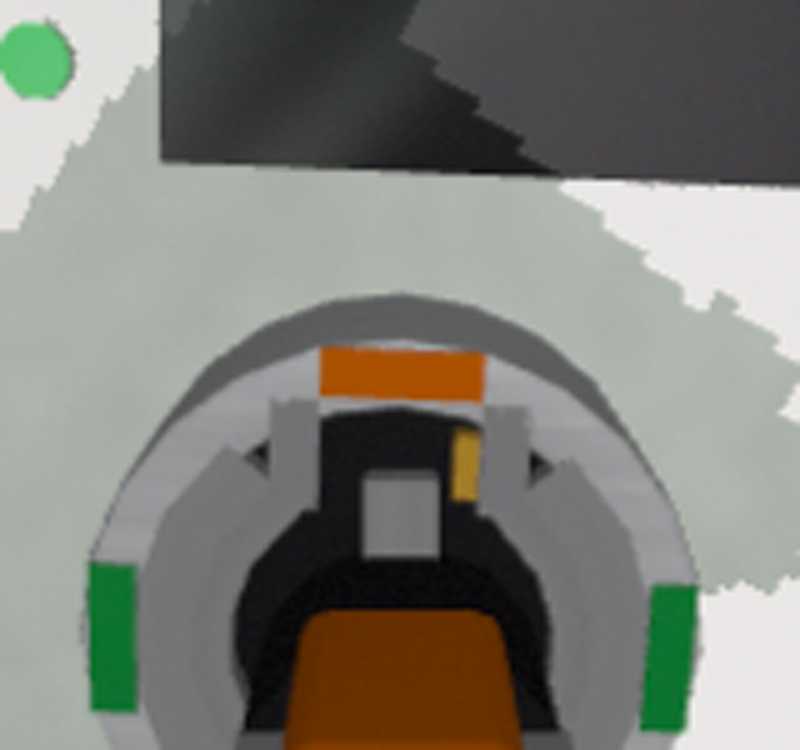

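```bash
python3 - <<'E'
from h import *
import json
W=json.load(open("w7.json"));s=robot.observe();Rt=R.from_quat(s["orientation"])
q=lambda x,y,z:atz(W,240+(x+.5)/5-.5,90+(y+.5)/5-.5,z)
g=[q(114,638,70),q(669,659,70)];o=q(402,375,70);c=(g[0]+g[1])/2
print("socket",c,"r",np.linalg.norm(o-c),np.linalg.norm(g[0]-g[1]),"yaw g",np.degrees(np.arctan2(*(g[0]-g[1])[:2][::-1]))-90)
tip=q(401,477,s["eef_pos"][2]-32.3);ti=Rt.inv().apply(tip-s["eef_pos"]);print("tip tool",ti)
print(s["eef_pos"],"socket in tool",Rt.inv().apply(c-s["eef_pos"]), "plug axis tool x",ti[0]-27,"y",ti[1])
E
```

```text
socket [ 572.13370954 -271.76718505   70.        ] r 35.48587505877199 71.07105504870852 yaw g 24.647090429842848
tip tool [26.94410478  0.72789627 32.30535807]
[ 571.10552949 -272.7592854   113.49416818] socket in tool [ 1.35786302 -0.4308537  43.49430602] plug axis tool x -0.055895217094914074 y 0.7278962727782836
```

```bash
python3 -m crank '{"xyz":[[1.4,-1.1,0],[1.4,-1.1,0],[1.4,-1.1,0],[1.4,-1.1,0],[1.4,-1.1,0]],"turn":[[0,0,0],[0,0,0],[0,0,0],[0,0,0],[0,0,0]],"gripper":[255,255,255,255,255]}' 80; python3 - <<'E'
from h import *
s=robot.observe();print(s["eef_pos"],s["force"],np.degrees(R.from_quat(s["orientation"]).as_euler("xyz")))
E
```

```text
clock: 9.5
eef_pos: [571.7, -271.1, 113.3]
orientation: [0.972, 0.233, -0.0, 0.0]
force: [-0.8, 0.6, -0.4]
width: 18.8
[ 571.72847834 -271.09332099  113.34719706] [-0.75939053  0.61553713 -0.42748036] [1.79994855e+02 1.25352670e-03 2.69526205e+01]
```

On target. Lowering into the mouth to just above the plate.

```bash
python3 -m crank '{"xyz":[[0,0,3],[0,0,6],[0,0,9],[0,0,10],[0,0,10],[0,0,10]],"turn":[[0,0,0],[0,0,0],[0,0,0],[0,0,0],[0,0,0],[0,0,0]],"gripper":[255,255,255,255,255,255]}' 80; python3 - <<'E'
from h import *
import json
s=robot.observe();i=capture("wrist");cv2.imwrite("pics/w8.png",i[:,:,::-1]);crop(i,240,90,160,150,5,"w8c.png")
print(s["eef_pos"],s["force"],s["torque"],s["width"])
E
```

```text
clock: 10.1
eef_pos: [571.7, -271.1, 103.3]
orientation: [0.972, 0.233, -0.0, 0.0]
force: [1.2, 0.2, -0.8]
width: 19.0
[ 571.74544414 -271.13311692  103.3226448 ] [ 1.23493936  0.23242888 -0.82480297] [ 0.0075432   0.021867   -0.02814272] 18.973260147917838
```

View pics/w8c.png

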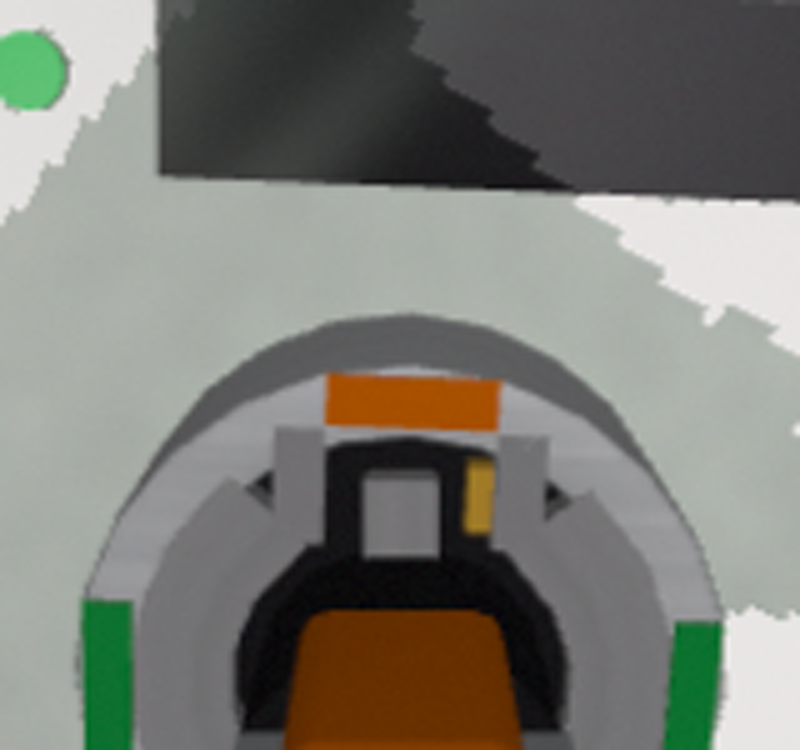

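The lug is centred in the notch, clear of the dog. Pressing in steps, watching the force.

```bash
python3 -m crank '{"xyz":[[0,0,1],[0,0,2],[0,0,3],[0,0,4],[0,0,5],[0,0,5],[0,0,5]],"turn":[[0,0,0],[0,0,0],[0,0,0],[0,0,0],[0,0,0],[0,0,0],[0,0,0]],"gripper":[255,255,255,255,255,255,255]}' 80; python3 -c "
from h import *
for k in range(3): s=robot.observe();capture('top');print(s['eef_pos'],s['force'],s['torque'])"
python3 -m crank '{"xyz":[[0,0,1],[0,0,2],[0,0,3],[0,0,3],[0,0,3],[0,0,3]],"turn":[[0,0,0],[0,0,0],[0,0,0],[0,0,0],[0,0,0],[0,0,0]],"gripper":[255,255,255,255,255,255]}' 80; python3 -c "
from h import *
for k in range(4): s=robot.observe();capture('top');print(s['eef_pos'],s['force'],s['torque'])"
```

```text
clock: 10.85
eef_pos: [571.8, -271.1, 98.5]
orientation: [0.972, 0.233, 0.0, 0.0]
force: [-1.2, 0.1, 3.0]
width: 18.8
[ 571.83761463 -271.11841325   98.47146405] [-1.23677349  0.10087022  3.00244041] [ 0.05840789  0.21846465 -0.0006953 ]
[ 571.86899338 -271.10648011   98.48259441] [-0.59716242 -0.5950727   2.82514735] [0.07244503 0.16412182 0.05120461]
[ 571.85325755 -271.10508823   98.44927612] [-0.64941624  0.19237471  3.23622339] [-0.00071687  0.1925196  -0.00722076]
clock: 11.6
eef_pos: [571.8, -271.1, 95.4]
orientation: [0.972, 0.233, 0.0, 0.0]
force: [-0.2, 1.3, 6.1]
width: 19.1
[ 571.84838236 -271.07996616   95.39968087] [-0.22503855  1.31990635  6.09022393] [ 0.08358307  0.25863141 -0.02238576]
[ 571.85021066 -271.08844297   95.41129451] [-1.4440422   0.3432753   5.05325527] [ 0.08127043  0.29417076 -0.03668275]
[ 571.88915441 -271.07727359   95.44924727] [-1.33425967  0.23714339  5.4410844 ] [ 0.09927895  0.25810275 -0.02574207]
[ 571.87409068 -271.09226643   95.42730314] [-0.28872084  1.11720115  5.28695065] [ 0.06801738  0.20751397 -0.02446509]
```

```bash
python3 -m crank '{"xyz":[[0,0,1],[0,0,1.6],[0,0,1.6],[0,0,1.6],[0,0,1.6]],"turn":[[0,0,0],[0,0,0],[0,0,0],[0,0,0],[0,0,0]],"gripper":[255,255,255,255,255]}' 80; python3 -c "
from h import *
for k in range(8): s=robot.observe();i=capture('wrist');print(s['eef_pos'],s['force'],s['torque'],s['joint_torque'][1])
crop(i,240,90,160,150,5,'w9c.png')"
```

```text
clock: 12.3
eef_pos: [571.9, -271.1, 93.9]
orientation: [0.972, 0.233, 0.0, 0.0]
force: [-1.2, 1.0, 6.9]
width: 18.9
[ 571.890603   -271.14430054   93.94022126] [-1.24860794  1.00772081  6.9205591 ] [ 0.07868413  0.38198701 -0.05961672] -69.46401357650757
[ 571.87130717 -271.11572616   93.91865385] [-0.78903657  0.11758637  6.81678056] [ 0.08285072  0.33074114 -0.03843808] -69.46869850158691
[ 571.85897634 -271.08099342   93.9445066 ] [-1.13157218  0.0277787   5.67299253] [0.19694479 0.34991688 0.00614045] -69.47188138961792
[ 571.87764744 -271.11407781   93.92599839] [-1.08994377  0.21743317  6.01558888] [0.12959859 0.2876042  0.03569487] -69.47492837905884
[ 571.85333213 -271.0935335    93.92010193] [-1.63394756  0.48110031  5.82558596] [0.10867926 0.31050837 0.00541162] -69.47514295578003
[ 571.87168083 -271.0644158    93.92398709] [-0.65526675  0.02442333  5.6032644 ] [ 0.12748126  0.31995099 -0.0442946 ] -69.4757866859436
[ 571.882414   -271.10040611   93.93209269] [-0.85077633  0.96839079  7.36397881] [ 0.09961281  0.33160348 -0.01527349] -69.47603702545166
[ 571.88243317 -271.1039689    93.94465251] [-1.63202731  0.37418152  6.1319876 ] [ 0.10773686  0.32157805 -0.04842125] -69.47609424591064
```

View pics/w9c.png

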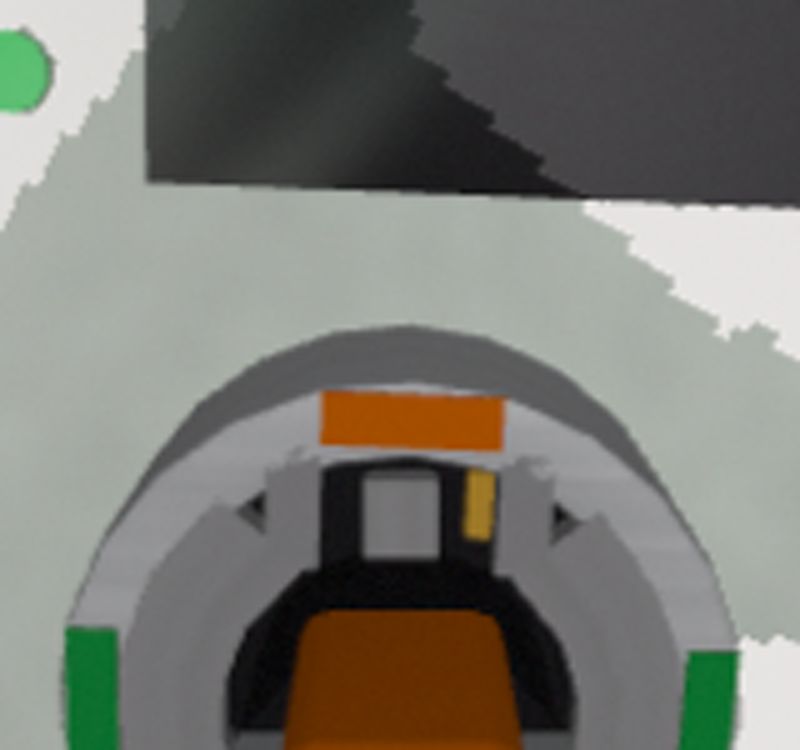

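The spring force (about 6.3 N plus 1.1 N plug weight) gives about 6.3–7 mm press, past 5 mm and off the bottom. Starting the twist: positive tool z is clockwise from above.

```bash
python3 -m crank '{"xyz":[[0,0,0],[0,0,0],[0,0,0],[0,0,0],[0,0,0],[0,0,0],[0,0,0],[0,0,0],[0,0,0],[0,0,0]],"turn":[[0,0,4],[0,0,8],[0,0,12],[0,0,16],[0,0,20],[0,0,24],[0,0,28],[0,0,30],[0,0,30],[0,0,30]],"gripper":[255,255,255,255,255,255,255,255,255,255]}' 80; python3 -c "
from h import *
for k in range(5): s=robot.observe();i=capture('wrist');print(s['eef_pos'],s['force'],s['torque'],s['width'],np.degrees(R.from_quat(s['orientation']).as_euler('xyz'))[2])
crop(i,220,90,200,150,4,'w10c.png')"
```

```text
clock: 13.7
eef_pos: [572.2, -271.5, 94.1]
orientation: [1.0, -0.027, 0.001, 0.0]
force: [-0.8, 0.5, 6.1]
width: 19.2
[ 572.22279107 -271.49489562   94.12041504] [-0.76860651  0.53881324  6.12633897] [-0.12080766  0.19497637  0.06920238] 19.187400952696816 -3.0481190713110955
[ 572.22220138 -271.45033529   94.10067081] [-0.57914422  0.29767216  6.49233599] [-0.12708255  0.17754277  0.04814112] 18.99707323264877 -3.0444267727486434
[ 572.2229337  -271.4531177    94.11475509] [-0.42360702 -0.18959296  6.88720802] [-0.11115638  0.12776886  0.03717732] 19.00328127752821 -3.042895650710737
[ 572.23335872 -271.44083501   94.11436766] [-0.80376115  0.78069936  5.77760723] [-0.10972426  0.13985611  0.08433853] 18.955640303446053 -3.0403837917403136
[ 572.21233597 -271.44407932   94.11411382] [-0.14733832  0.65928558  5.51662759] [-0.12926351  0.11120383  0.06467206] 19.021216061069502 -3.0434066898767718
```

View pics/w10c.png

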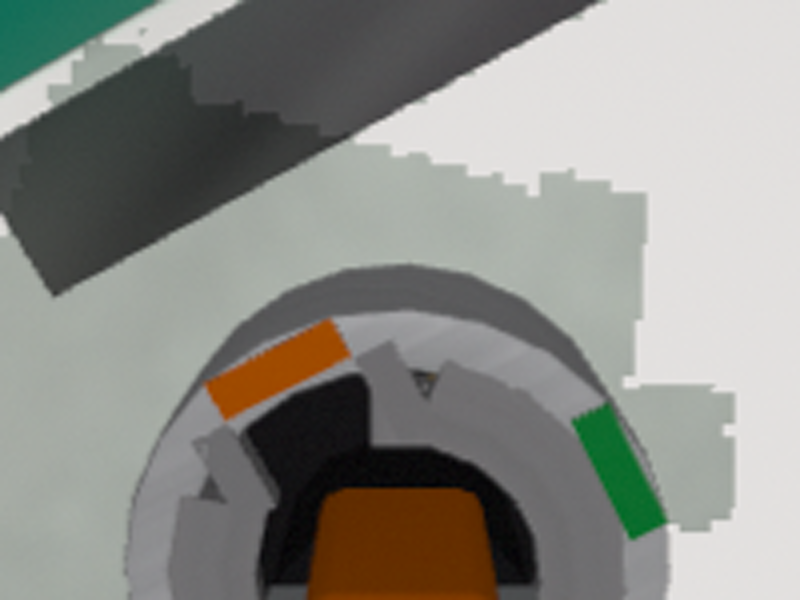

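The lug is under the lip and the dog is being driven, with low forces. Continuing toward the stop.

```bash
python3 -m crank '{"xyz":[[0,0,0],[0,0,0],[0,0,0],[0,0,0],[0,0,0],[0,0,0],[0,0,0],[0,0,0],[0,0,0],[0,0,0],[0,0,0],[0,0,0],[0,0,0],[0,0,0],[0,0,0],[0,0,0],[0,0,0],[0,0,0]],"turn":[[0,0,4],[0,0,8],[0,0,12],[0,0,16],[0,0,20],[0,0,24],[0,0,28],[0,0,32],[0,0,36],[0,0,40],[0,0,44],[0,0,48],[0,0,52],[0,0,55],[0,0,58],[0,0,58],[0,0,58],[0,0,58]],"gripper":[255,255,255,255,255,255,255,255,255,255,255,255,255,255,255,255,255,255]}' 80; python3 -c "
from h import *
for k in range(5): s=robot.observe();i=capture('wrist');print(s['eef_pos'],s['force'],s['torque'],s['width'],np.degrees(R.from_quat(s['orientation']).as_euler('xyz'))[2])
print(s['joint_positions'].round(2))
crop(i,220,90,200,150,4,'w11c.png')"
```

```text
clock: 15.75
eef_pos: [571.8, -271.3, 93.9]
orientation: [0.861, -0.508, 0.0, 0.0]
force: [-0.4, 0.5, 6.3]
width: 18.9
[ 571.84532357 -271.31481633   93.91664863] [-0.3619899   0.47901133  6.28535685] [0.07834067 0.33398677 0.14298046] 18.87538052956061 -61.033204355558745
[ 571.84391627 -271.32670363   93.92229256] [-1.18245911 -0.57291605  5.89501068] [0.0086409  0.38697243 0.15888646] 19.30469786835962 -61.03285751325038
[ 571.87534147 -271.29270232   93.93699798] [-0.57155047 -0.29435754  6.16181396] [0.03558886 0.38781231 0.15606499] 18.81787624421483 -61.02910628473464
[ 571.8603641  -271.30781113   93.9558603 ] [-1.77424838  0.80718911  6.03726522] [0.04983605 0.34486589 0.12907785] 19.00990319851898 -61.030901867104056
[ 571.86745876 -271.33545611   93.93817932] [-1.67846237 -0.09779145  6.42626464] [0.0592727  0.28704927 0.18071334] 19.009514204289346 -61.03349903926676
[ 0.21  0.59  0.23  1.71 -0.17  0.86 -2.13]
```

View pics/w11c.png

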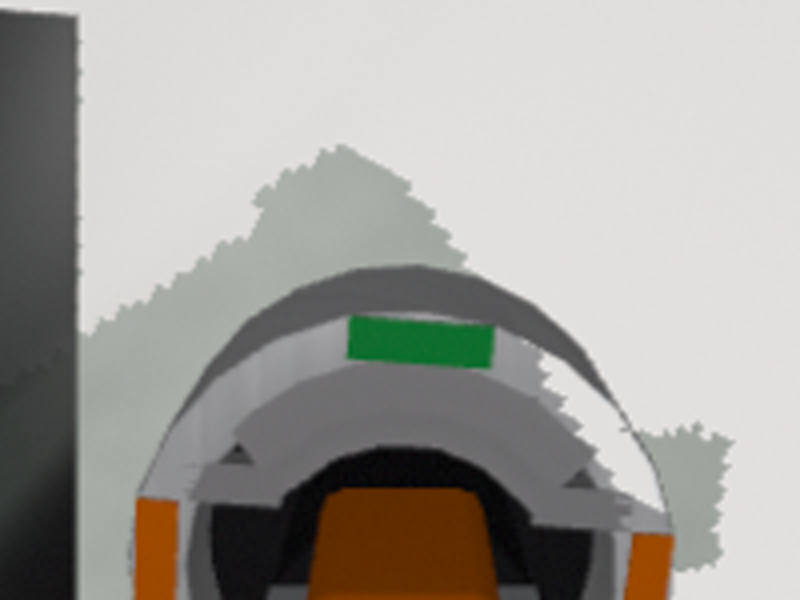

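```bash
C="import sys
from h import *
a=[]
for k in range(4): s=robot.observe();capture('top');a.append(np.r_[s['eef_pos'],s['force'],s['torque'],s['width'],np.degrees(R.from_quat(s['orientation']).as_euler('xyz'))[2]])
print(np.mean(a,0).round(3))"
python3 -m crank '{"xyz":[[0,0,0],[0,0,0],[0,0,0],[0,0,0],[0,0,0]],"turn":[[0,0,1.5],[0,0,3],[0,0,4.5],[0,0,4.5],[0,0,4.5]],"gripper":[255,255,255,255,255]}' 80 >/dev/null; python3 -c "$C"
python3 -m crank '{"xyz":[[0,0,0],[0,0,0],[0,0,0],[0,0,0]],"turn":[[0,0,1],[0,0,2],[0,0,2],[0,0,2]],"gripper":[255,255,255,255]}' 80 >/dev/null; python3 -c "$C"
python3 -m crank '{"xyz":[[0,0,0],[0,0,0],[0,0,0],[0,0,0]],"turn":[[0,0,1],[0,0,2],[0,0,2],[0,0,2]],"gripper":[255,255,255,255]}' 80 >/dev/null; python3 -c "$C"
```

```text
[ 5.71820e+02 -2.71307e+02  9.39390e+01 -1.25500e+00  1.82000e-01
  6.47400e+00  1.40000e-02  3.60000e-01  1.28000e-01  1.88780e+01
 -6.55320e+01]
[ 5.71849e+02 -2.71262e+02  9.39220e+01 -6.49000e-01 -2.56000e-01
  6.15700e+00  2.30000e-02  3.72000e-01  3.80000e-01  1.89460e+01
 -6.75040e+01]
[ 5.71848e+02 -2.71186e+02  9.39130e+01 -1.25700e+00 -2.27000e-01
  6.42000e+00  3.00000e-03  4.38000e-01  8.14000e-01  1.88350e+01
 -6.94540e+01]
```

The torque rose from 0.13 to 0.38 to 0.81 N·m past -66°: the stop is reached, where expected. Final look and a stability check.

```bash
python3 -m crank '{"xyz":[[0,0,0],[0,0,0],[0,0,0],[0,0,0],[0,0,0]],"turn":[[0,0,0],[0,0,0],[0,0,0],[0,0,0],[0,0,0]],"gripper":[255,255,255,255,255]}' 80; python3 -c "
from h import *
for k in range(3): s=robot.observe();i=capture('wrist');print(s['clock'],s['eef_pos'],s['force'],s['torque'],s['width'])
crop(i,220,90,200,150,4,'w12c.png');t=capture('top');crop(t,150,120,370,150,2,'t12.png')"
```

```text
clock: 18.4
eef_pos: [571.8, -271.2, 93.9]
orientation: [0.822, -0.57, 0.0, 0.0]
force: [-1.8, 0.8, 6.2]
width: 18.5
18.4 [ 571.81762275 -271.17651182   93.90514076] [-1.79221356  0.82428858  6.15716399] [-0.02062784  0.43217195  0.74311371] 18.48138550840158
18.45 [ 571.85293802 -271.21744496   93.93730688] [-0.9119522   0.64334326  6.40140876] [0.02527671 0.41262435 0.75140396] 18.9637694348607
18.5 [ 571.82371844 -271.22803417   93.90320592] [-2.14994705 -0.16703878  6.37740391] [-0.03474901  0.4104794   0.74097143] 18.60972788196685
```

View pics/w12c.png

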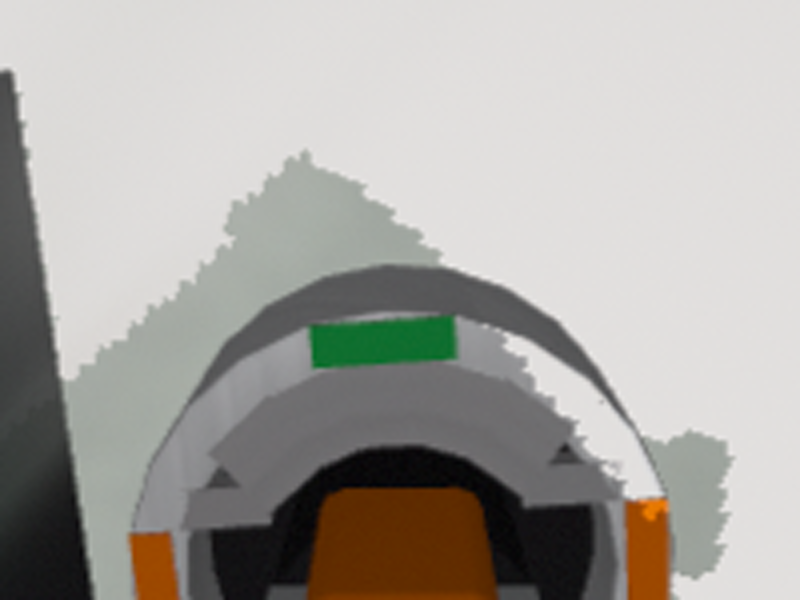

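View pics/t12.png

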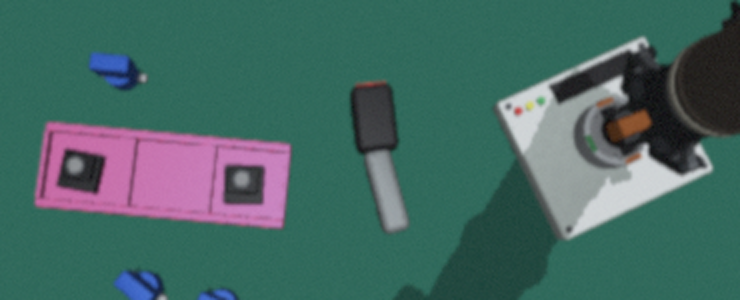

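The wing end lines up with the green mark, and the torque and push are holding. The modules and scanner are where they were, so I'm handing it in.

```bash
python3 -c "
from station import robot
print(robot.sign_off())"
```

```text
the job is handed in; nothing more can be done
None
```

I took the orange-winged plug out of the tray, stood it in the socket with its lugs in the notches, and pushed it down. Only then did I twist it clockwise to its stop, and I handed the job in at about 18.6 s, still gripping it.

**Push:** The last readings showed about 6.3 N upward on the tool. That puts the press at about 6.3 mm from the spring force, or about 7.4 mm from the geometry. The two disagree by about 1 mm, but both are over 5 mm and short of the bottom.

**Twist:** The torque rose from 0.13 to 0.38 to 0.81 N·m past -66° yaw, where the stop was expected. It then eased to about 0.74 N·m while holding, with the wing in line with the green mark.

**Other items:** In the last top picture the two camera modules and the hand scanner were where they started.

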